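Spot the wagons at their loading places

ROBOT

A 6-joint arm with a two-finger parallel gripper is mounted at the origin on a cart in front of the work surface, level with it; the furniture and walls round the work are solid. World frame = base frame: x ahead of the robot, y to its left, z up, the work surface at z = 0. Lengths are in mm, angles in rad, forces in N, time in s.
With the tool pointing down it reaches from about 300 to 775 mm from the base axis. Payload 14.6 kg.
Tool frame: the origin (TCP) lies at the very end of the fingers, on their centre line; the grasp point (between the pads) lies env.grip_depth behind it (env.grip_depth is the distance from the TCP to the grasp point, in mm); z points along the fingers, y is the line along which they close (so a half turn about z gives the same grasp; the last joint's range is limited). The gripper opens to 85 mm and grips with 20 to 120 N. Pads are 22 mm wide; open, the fingers measure 114 mm over their backs; the gripper's body (76 mm by 85 mm) begins 54 mm behind the grasp point. The pads swing forward as they close: fully open they stand 13 mm farther back than shut.
Start: joints at [-1.415, 0.3, 1.521, -0, 1.321, -0.067], TCP at [121.522, -536.397, 231.281] pointing down, gripper open.
Joint ranges: [-3.03, 3.03], [-0.79, 2.21], [0.23, 2.52], [-1.04, 4.18], [0, 3.07], [-2.55, 2.55]. Speed limits (rad/s): [2.22, 2.22, 2.57, 3.14, 3.14, 3.14].

INTERFACE

Orientations are given as a rotation vector (axis times angle).
In Python, from workcell import env gives the robot as it stands. The module is installed in compiled form; this text tells all that it offers.
- The arm moves only by the tool pendant, called as name(argument=value, ...), one argument or row to a line, values as JSON. Schema: {"type":"object","properties":{"rows":{"type":"array","items":{"type":"object","properties":{"dx":{"type":"number"},"dy":{"type":"number"},"dz":{"type":"number"},"rz":{"type":"number"}},"additionalProperties":false},"minItems":1,"maxItems":20},"finger_gap":{"type":"number"},"only":{"type":"string"},"quiet":{"type":"boolean"},"lines":{"type":"string"}},"required":["rows"],"additionalProperties":false}. rows is a list of rows, 1 to 20 of them, each an object with the fields dx, dy, dz (the shift in mm), rz (a turn about the tool's z in rad); a field left out counts as zero; each row shifts and turns the commanded pose from where the row before left it, along the tool's axes as they then stand; what a row does not reach is not made up. A row lasts 1/8 s, in which the tool goes at most 62.5 mm and 0.188 rad, less where a joint would pass 70% of its speed; a pose out of reach is approached as far as the arm can. finger_gap is the opening from 0.0 (shut) to 1.0 (fully open), set as the call begins (left out keeps the last). The fingers move at their own pace and stop on an object; the grip force is fixed at half the most. Time passes only in rows, so rows that do not move let the fingers close. The tool returns the time, the measured TCP pose, the force, the opening and the grip force at its end. only (a regular expression) keeps the lines of the reply that match it, lines (a string "A,B") keeps lines A to B, and quiet returns only ok. Input that does not fit is refused with a message, and nothing moves.
- env.state(): the state, without advancing time (a new reading comes with each control period).
- env.get_image(name): name is "side" or "top" or "wrist"; returns a dict with "pixels" (400x640x3 uint8, blue, green, red), "z_map" (400x640 float32, mm along the optical axis (not along the pixel's ray), 0 where there is no reading), "K" (3x3 intrinsics, pixels), "dist" ([k1, k2, p1, p2, k3] as OpenCV has them; the pictures are not rectified), "R" (3x3) and "t" (3): a world point X has camera coordinates R X + t; the wrist camera has in their place "hand_eye" (4x4, takes a point from camera to tool coordinates, whose origin is the TCP and whose axes are the flange's). Camera axes: x right, y down, z forward; pixel columns grow to the right and rows downward; lengths in mm; the calibration is good to about 2 mm. A picture is of the moment at which its call begins: read the wrist's pose just before it.
- env.close_job(): hands the job in; it is judged then, once.
The state is a dict: "time_s": time; "qpos": joint angles; "joint_velocities": joint speeds; "joint_torque": joint torques, N m; "eef_pos": TCP position; "orientation": TCP orientation; "contact_force": force on the tool from outside, world axes, zero at the start; "torque": the same for the moment, N m; "gripper_width": opening from 0.0 (shut) to 1.0 (fully open); "gripper_force": force on a finger pad.
Only numpy, scipy, OpenCV 4.12 (cv2) and the standard library are available. Lean on these libraries where they do the work, as an engineer would, in place of code of your own. Each camera call takes 0.05 s, during which the arm holds its last target. There are 200 camera calls.

TASK

The three wagons on the small siding boards stand at the wrong loading places: put the two-deck car carrier at the raised loading stage, the coil wagon at the yard with the steel coils and the tube wagon at the yard with the empty saddles, parking on the spare siding as needed. Each must stand on the rails, within about a centimetre of the buffers at the end of its track. Once the carrier is at its stage, stand the waiting car from there lengthwise on the middle of the carrier's upper deck, without disturbing the glue bottle or the paint tin.

Things in the scene. Friction and masses are not known exactly. Their poses are not given: they have to be found in the camera images.
- car_carrier: Two-deck brown model car carrier wagon, 135 x 35 x 42 mm, 80 g. Loose; origin mid-length on the centre line under the wheels; x lengthwise, z up; either end may lead. Grip across its solid lower body, 29 mm wide, 1 to 23 mm above the origin. Flat upper deck 122 x 29 mm, surface 36 mm above the origin; the thin railings give no resistance. Starts on tube_siding.
- coil_wagon: Black model stake wagon, 133 x 34 x 32 mm, 100 g, coils fixed on it. Loose; origin mid-length on the centre line under the wheels; x lengthwise, z up; either end may lead. Grip at mid-length across the side sills, 32 mm wide, 1 to 12 mm above the origin. Starts on car_siding.
- tube_wagon: Model flat wagon with one big round tube along it, 129 x 35 x 48 mm, 90 g. Loose; origin mid-length on the centre line under the wheels; x lengthwise, z up; either end may lead. Grip at mid-length across the tube, 34.5 mm wide, 13 to 48 mm above the origin. Starts on coil_siding. Similar wagons far off on the curved layout tracks are not meant.
- car: Small silver model car, 56 x 21 x 15 mm, 15 g, loose, waiting on the raised stage of car_siding. Origin under its middle at the wheels; x lengthwise, z up. Grip across the doors, 19.5 mm apart, up to 10 mm high. On the carrier's upper deck its origin is 35.4 mm above the carrier's.
- car_siding: Fixed siding board with a raised steel loading stage at the track's end. Origin under the middle of the wagon place; x along the track to the buffers, whose faces are at x = 70 mm; a wagon in place has its origin at (0, 0, 14 mm). Guide ramps 21 mm high, 18.5 to 27 mm off centre, except at x = -28 to 28 mm. Stage: x = 71 to 133 mm, 36 mm wide, top at 49.4 mm; the car starts near x = 101 mm.
- coil_siding: Fixed siding board with a paved yard at +y: three steel coils on skids (36 mm high) and a jib crane 66 mm high, all over 45 mm from the track's centre line. Origin under the middle of the wagon place; x along the track to the buffers, whose faces are at x = 70 mm; a wagon in place has its origin at (0, 0, 14 mm). Guide ramps 21 mm high, 18.5 to 27 mm off centre, except at x = -28 to 28 mm. 
- tube_siding: Fixed siding board with a paved yard at +y bearing two empty round-bottomed saddles, up to 27 mm high, over 40 mm from the track's centre line. Origin under the middle of the wagon place; x along the track to the buffers, whose faces are at x = 70 mm; a wagon in place has its origin at (0, 0, 14 mm). Guide ramps 21 mm high, 18.5 to 27 mm off centre, except at x = -28 to 28 mm. 
- spare_siding: Fixed plain siding board, 171 x 60 mm, only track and buffer stop; empty at the start, the free spot for parking a wagon. Origin under the middle of the wagon place; x along the track to the buffers, whose faces are at x = 70 mm; a wagon in place has its origin at (0, 0, 14 mm). Guide ramps 21 mm high, 18.5 to 27 mm off centre, except at x = -28 to 28 mm. 
- glue_bottle: Bystander: white glue bottle with a red cap, 33 x 33 x 84 mm, loose, upright on the worktop; origin at the centre of its underside. To be left alone.
- paint_tin: Bystander: small round paint tin, 33 mm across, 28 mm high, loose, on the worktop; origin at the centre of its underside. To be left alone.

How it is judged:
By the outcome, as a careful person would: the job done as asked, in the order asked, and still so for the second after the job is handed in, with the robot touching nothing.
It also fails if it takes over 96 s, if anything falls off the work surface, if the arm or the gripper's body presses on something with over 40 N, if the wrist force passes 120 N, or if a joint passes its speed limit or range.

## Working session

There is one attempt and no reset: what is moved stays moved. The work goes in short steps, Python scripts to look and compute and a tool call to move; the robot and the scene stay as the last step left them, time stands still between calls to the robot, and variables do not carry over. Pictures are saved under pics/ and viewed, at most 19 in all, crops included, and the job is handed in when it is done.

```bash
mkdir -p pics
```

Create h.py:
```python
from workcell import env
import numpy as np, cv2
from scipy.spatial.transform import Rotation as Ro
def save(im,n): cv2.imwrite('pics/'+n+'.png',im)
```

Run:
```python
from h import *
for n in ('top','side'):
    d=env.get_image(n); save(d['pixels'],n+'0'); np.savez(n+'0.npz',**d)
    print(n,d['K'].round(1).tolist(),d['dist'],(-d['R'].T@d['t']).round(0),d['R'].round(2).tolist(),(d['z_map']>0).mean())
s=env.state();print({k:np.round(v,3).tolist() for k,v in s.items()},env.grip_depth)
d=env.get_image('wrist');print(d['hand_eye'].round(3).tolist())
```

```text
top [[391.6, 0.0, 316.3], [0.0, 391.6, 191.6], [0.0, 0.0, 1.0]] [-0.02462564  0.          0.          0.          0.        ] [382.  63. 911.] [[-0.01, -1.0, -0.03], [-0.98, 0.02, -0.19], [0.19, 0.03, -0.98]] 0.99607421875
side [[515.5, 0.0, 313.8], [0.0, 515.5, 197.4], [0.0, 0.0, 1.0]] [-0.03693007  0.          0.          0.          0.        ] [ 397. -793.  792.] [[0.98, -0.19, -0.01], [-0.13, -0.62, -0.77], [0.14, 0.76, -0.63]] 0.9962265625
{'time_s': 0.1, 'qpos': [-1.415, 0.3, 1.522, 0.0, 1.321, -0.067], 'joint_velocities': [-0.001, -0.001, -0.003, 0.0, -0.0, -0.001], 'joint_torque': [0.003, -54.437, -36.237, 0.0, 0.003, -0.0], 'eef_pos': [121.499, -536.201, 230.78], 'orientation': [-3.121, -0.349, 0.0], 'contact_force': [-0.829, 0.233, -0.425], 'torque': [0.066, -0.009, 0.02], 'gripper_force': 0.0, 'gripper_width': 0.994} 18.700000000000003
[[-0.0, -0.95, -0.312, 80.52], [1.0, 0.0, -0.001, 0.348], [0.001, -0.312, 0.95, -142.384], [0.0, 0.0, 0.0, 1.0]]
```

View pics/top0.png

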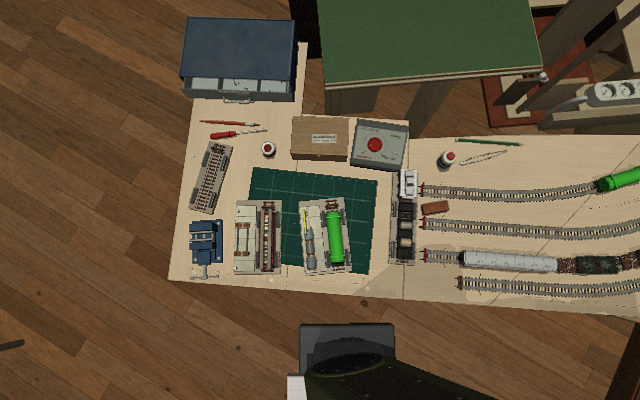

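View pics/side0.png

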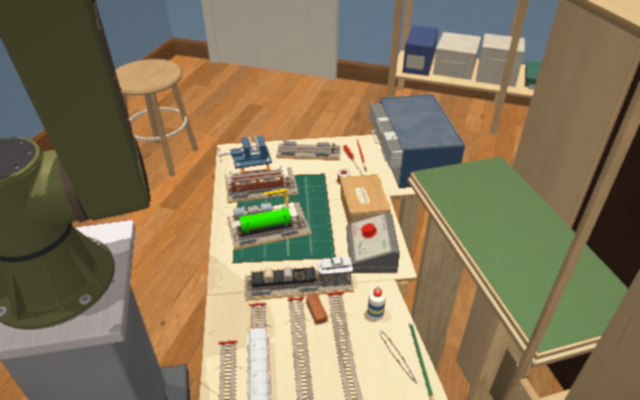

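The top view shows the tube siding with the carrier at about (258,237), the coil siding with the green tube wagon at (325,237) and the car siding with the black coil wagon at (403,230). The car is on the stage at (408,183), the empty spare siding at (210,177), the tin at (268,150) and the glue bottle at (447,158). I'll enlarge it.

Add to h.py:
```python
def pts(d):
    h,w=d['z_map'].shape; v,u=np.mgrid[:h,:w].astype(np.float64)
    n=cv2.undistortPoints(np.stack([u.ravel(),v.ravel()],1)[:,None],d['K'],d['dist'])[:,0]
    c=np.c_[n,np.ones(len(n))]*d['z_map'].reshape(-1,1)
    if 'R' in d and 'hand_eye' not in d: X=(c-d['t'])@d['R']
    else: 
        X=c@d['hand_eye'][:3,:3].T+d['hand_eye'][:3,3]
        X=X@d['Rt'].T+d['pt']
    return X.reshape(h,w,3)
def ray(d,u,v,z):
    n=cv2.undistortPoints(np.array([[[u,v]]],float),d['K'],d['dist'])[0,0]; c=np.r_[n,1]
    if 'hand_eye' in d:
        H=d['hand_eye'];o=d['Rt']@H[:3,3]+d['pt'];r=d['Rt']@H[:3,:3]@c
    else: o=-d['R'].T@d['t'];r=d['R'].T@c
    return o+r*(z-o[2])/r[2]
def wrist():
    s=env.state();d=dict(env.get_image('wrist'));d['Rt']=Ro.from_rotvec(s['orientation']).as_matrix();d['pt']=np.array(s['eef_pos']);return d
```

Run:
```python
from h import *
d=dict(np.load('top0.npz'));X=pts(d)
save(cv2.resize(d['pixels'][130:290,180:430],None,fx=3,fy=3,interpolation=cv2.INTER_CUBIC),'topc')
for p in [(210,177),(268,150),(447,158),(408,183),(403,230),(258,237),(335,238),(300,190)]: print(p,X[p[1],p[0]].round(0))
# height map raster
m=(X[...,2]>-20)&(X[...,2]<120)&(X[...,0]>200)
im=np.clip(X[...,2]*3+20,0,255).astype(np.uint8)
save(cv2.resize(cv2.applyColorMap(im,cv2.COLORMAP_JET)[130:290,180:430],None,fx=3,fy=3,interpolation=cv2.INTER_NEAREST),'topz')
```

```text
(210, 177) [597. 340.  10.]
(268, 150) [656. 199.  26.]
(447, 158) [ 617. -207.   63.]
(408, 183) [ 562. -116.   64.]
(403, 230) [ 461. -106.   33.]
(258, 237) [452. 223.  10.]
(335, 238) [444.  47.  59.]
(300, 190) [562. 126.   4.]
```

View pics/topc.png

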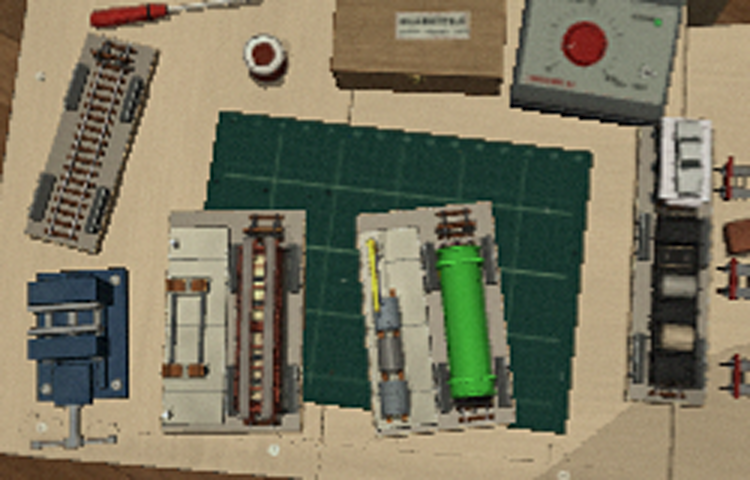

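View pics/topz.png

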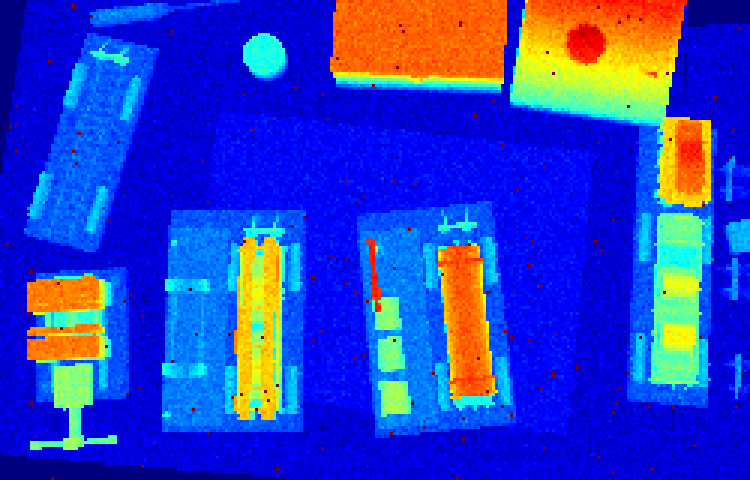

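Heights confirm it: the buffers are at the +x end of all four boards, the yards are at +y, and the vise stands just below the spare siding. I'll get coarse poses from the depth data.

Run:
```python
from h import *
d=dict(np.load('top0.npz'));X=pts(d)
def rect(n,x0,x1,y0,y1,z0,z1):  # crop px in zoom coordinates
    P=X[130+y0//3:130+y1//3,180+x0//3:180+x1//3].reshape(-1,3);P=P[(P[:,2]>z0)&(P[:,2]<z1)]
    c,s,a=cv2.minAreaRect(P[:,:2].astype(np.float32)); q=np.linalg.eigh(np.cov(P[:,:2].T))[1][:,1]
    print(n,np.round(c,1),np.round(s,1),round(a,2),'pca',round(np.degrees(np.arctan(q[1]/q[0])),2),'zmed',np.median(P[:,2]).round(1),len(P))
rect('carrier',228,290,230,430,35,90)
rect('tube',432,500,235,410,45,90)
rect('coil',640,712,205,400,24,90)
rect('car',660,712,120,200,56,90)
rect('stage',655,716,100,215,40,90)
rect('tin',230,300,20,90,12,60)
rect('spare',22,165,30,258,6,40)
rect('tubeboard',155,310,205,435,6,40)
rect('coilboard',350,520,195,445,6,40)
P=X[140:180,430:470].reshape(-1,3);P=P[(P[:,2]>30)];print('glue',P.mean(0).round(0),P.min(0).round(0),P.max(0).round(0))
# current yaw of tool
R=Ro.from_rotvec(env.state()['orientation']).as_matrix();print(R.round(3).tolist())
```

```text
carrier [445.5 199. ] [ 31.1 131.4] 89.34 pca -1.03 zmed 50.0 800
tube [447.4  45.7] [108.   34.4] 3.45 pca 4.54 zmed 58.4 712
coil [ 466.3 -111.5] [ 34.3 136.9] 84.73 pca -5.73 zmed 34.0 887
car [ 565.4 -121.2] [20.5 55.3] 87.65 pca -1.08 zmed 60.4 216
stage [ 571.9 -119.7] [38.2 82.9] 88.93 pca -1.42 zmed 52.9 476
tin [660.4 200.5] [31.2 31.1] 38.45 pca 32.11 zmed 27.3 172
spare [601.5 351.2] [ 85.  171.8] 74.91 pca -15.29 zmed 11.8 1783
tubeboard [457.5 222.5] [109.5 173.7] 89.02 pca -1.84 zmed 14.0 2729
coilboard [456.8  70.6] [131.3 184.2] 89.2 pca 2.6 zmed 13.5 2759
glue [ 616. -205.   68.] [ 382. -227.   31.] [638.  63. 911.]
[[0.975, 0.221, -0.0], [0.221, -0.975, 0.001], [0.0, -0.001, -1.0]]
```

pendant(
  rows=[
    {"dx":42, "dy":-35},
    {"dx":42, "dy":-35},
    {"dx":42, "dy":-35},
    {"dx":42, "dy":-35},
    {"dx":42, "dy":-35},
    {"dx":42, "dy":-35},
    {"dx":42, "dy":-35},
    {"dx":42, "dy":-35},
    {"dx":42, "dy":-35},
    {"dx":42, "dy":-35},
    {"rz":0.11},
    {"rz":0.11},
    {},
  ],
)

```text
time_s: 1.78
eef_pos: [453.8, -102.1, 231.1]
orientation: [-3.141, -0.006, 0.001]
contact_force: [0.2, 0.2, 1.1]
gripper_width: 1.001
gripper_force: 0.0
```

Run:
```python
from h import *
d=wrist();save(d['pixels'],'w1');np.savez('w1.npz',**d);print(d['K'].round(1).tolist(),d['pt'],Ro.from_matrix(d['Rt']).as_rotvec())
```

```text
[[308.5, 0.0, 322.3], [0.0, 308.5, 194.2], [0.0, 0.0, 1.0]] [ 453.75413388 -102.11777409  231.12185096] [-3.14146620e+00 -5.78538832e-03  6.02598008e-04]
```

View pics/w1.png

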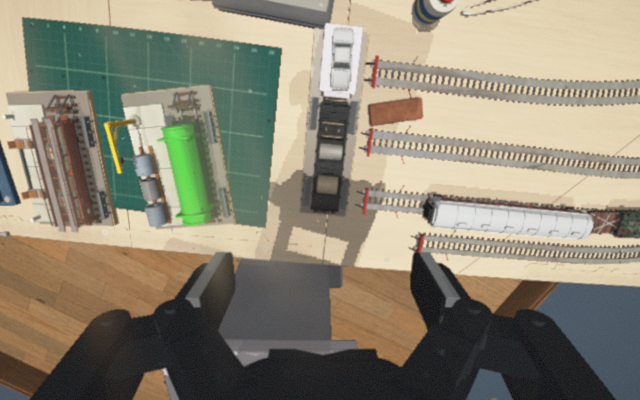

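The car siding is at about (335,120): black coil wagon at (330,160), car at (342,62). The coil and tube sidings are at left. Next I'll view the tube and spare sidings.

pendant(
  rows=[
    {"dx":8, "dy":-58},
    {"dx":8, "dy":-58},
    {"dx":8, "dy":-58},
    {"dx":8, "dy":-58},
    {"dx":8, "dy":-58},
    {"dx":8, "dy":-58},
    {},
  ],
)

```text
time_s: 2.7
eef_pos: [500.5, 248.7, 230.6]
orientation: [-3.142, -0.014, 0.001]
contact_force: [-0.8, -0.4, -0.4]
gripper_width: 1.003
gripper_force: 0.0
```

Run:
```python
from h import *
d=wrist();save(d['pixels'],'w2');np.savez('w2.npz',**d)
```

```text
(no output)
```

View pics/w2.png

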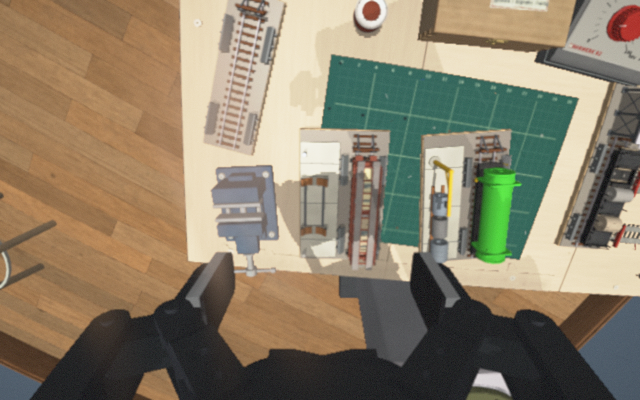

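The spare siding is at (245,75), the carrier at (367,200) and the tube wagon at (495,210). The vise is at (245,210), well clear. Now the ramp and wagon centroids from depth.

Run:
```python
from h import *
def comps(d,x,y,z,mn):
    X=pts(d);m=((X[...,0]>x[0])&(X[...,0]<x[1])&(X[...,1]>y[0])&(X[...,1]<y[1])&(X[...,2]>z[0])&(X[...,2]<z[1])).astype(np.uint8)
    n,l=cv2.connectedComponents(m)
    for i in range(1,n):
        P=X[l==i]
        if len(P)>=mn:
            c,s,a=cv2.minAreaRect(P[:,:2].astype(np.float32)); q=np.linalg.eigh(np.cov(P[:,:2].T))[1][:,1]
            print('  n',len(P),'mean',P.mean(0).round(1),'rect',np.round(c,1),np.round(s,1),'ang',round(np.degrees(np.arctan(q[1]/q[0])),2))
T=dict(np.load('top0.npz'));W1=dict(np.load('w1.npz'));W2=dict(np.load('w2.npz'))
for n,d in (('T',T),('W2',W2)):
    print(n,'spare ramps');comps(d,(500,690),(285,400),(16.5,40),12)
    X=pts(d);P=X[(X[...,0]>590)&(X[...,0]<610)&(X[...,1]>320)&(X[...,1]<365)];print('z hist',np.percentile(P[:,2],[5,25,50,75,95]).round(1))
    print(n,'carrier');comps(d,(360,530),(170,230),(35,70),200)
for n,d in (('T',T),('W2',W2),('W1',W1)):
    print(n,'tube');comps(d,(360,530),(10,75),(40,70),200)
for n,d in (('T',T),('W1',W1)):
    print(n,'coil');comps(d,(380,540),(-135,-85),(25,70),200)
    print(n,'car/stage');comps(d,(530,620),(-145,-95),(44,56),50);comps(d,(530,620),(-145,-95),(56,75),50)
```

```text
T spare ramps
  n 41 mean [662.9 321.8  26.8] rect [664.9 320.9] [29.6 18. ] ang 73.16
  n 58 mean [640.9 352.5  19.8] rect [641.6 352.5] [ 9.4 35.6] ang -13.39
  n 50 mean [629.9 307.2  20. ] rect [629.8 307.9] [ 9.4 35.9] ang -14.08
  n 53 mean [552.5 376.3  19.9] rect [552.8 375.9] [ 9.2 35.5] ang -15.17
  n 53 mean [540.6 330.9  19.8] rect [540.4 331. ] [ 9.4 35.8] ang -16.93
z hist [ 8.5 10.  11.3 12.8 14.9]
T carrier
  n 800 mean [445.9 199.   48.1] rect [445.5 199. ] [ 31.1 131.4] ang -1.03
W2 spare ramps
  n 213 mean [662.9 323.   26.4] rect [663.7 323.9] [16.5 28.9] ang 79.47
  n 262 mean [642.8 353.1  19.3] rect [642.1 353.2] [ 9.8 35.6] ang -14.9
  n 205 mean [630.7 307.7  19.3] rect [630. 308.] [ 7.5 35.7] ang -16.72
  n 217 mean [554.1 377.2  19.3] rect [553.7 378.4] [10.  35.5] ang -14.98
  n 195 mean [541.7 332.2  19.3] rect [541.6 333.1] [ 8.6 36.1] ang -14.55
z hist [ 8.6  9.5 10.2 11.3 13.4]
W2 carrier
  n 2745 mean [450.6 200.1  47.5] rect [446.9 200.4] [ 31.1 132. ] ang -0.27
T tube
  n 713 mean [446.8  46.6  57.5] rect [448.7  47.5] [110.8  34.4] ang 4.48
W2 tube
  n 2755 mean [452.7  53.3  55.1] rect [448.4  48. ] [109.3  36.2] ang 4.28
W1 tube
  n 3019 mean [451.1  42.9  55.7] rect [448.3  47.1] [108.1  35.5] ang 5.0
T coil
  n 862 mean [ 462.1 -110.6   35.1] rect [ 462.9 -111.2] [ 34.3 129.9] ang -5.64
T car/stage
  n 256 mean [ 560.8 -117.4   50.4] rect [ 563.9 -119.9] [36.2 66.5] ang -2.69
  n 216 mean [ 564.5 -120.5   60.9] rect [ 565.4 -121.2] [20.5 55.3] ang -1.08
W1 coil
  n 281 mean [ 535.9 -117.9   49.4] rect [ 535.2 -117.1] [ 8.7 35.2] ang 89.0
  n 3256 mean [ 467.6 -110.4   33.9] rect [ 462.9 -110. ] [ 34.1 132.2] ang -5.37
W1 car/stage
  n 1405 mean [ 564.3 -117.8   49.3] rect [ 564.8 -119.3] [36.1 67.1] ang -6.03
  n 1183 mean [ 566.4 -119.9   60. ] rect [ 566.3 -120.3] [20.2 53.9] ang -1.97
```

Run:
```python
from h import *
def ramps(d,o,a,nm):
    X=pts(d);c,s=np.cos(a),np.sin(a);dx=X[...,0]-o[0];dy=X[...,1]-o[1];u=c*dx+s*dy;v=-s*dx+c*dy
    print(nm)
    for sy in(1,-1):
        m=((abs(u)<75)&(v*sy>20)&(v*sy<30)&(X[...,2]>17)&(X[...,2]<26)).astype(np.uint8)
        n,l=cv2.connectedComponents(m)
        for i in range(1,n):
            if (l==i).sum()>12: print('  ',(l==i).sum(),'u',u[l==i].min().round(1),u[l==i].max().round(1),'v',np.median(v[l==i]).round(1),'vfit',np.polyfit(u[l==i],v[l==i],1).round(3))
    m=(u>68)&(u<100)&(abs(v)<20)&(X[...,2]>22);
    if m.any(): print('  buf u',np.percentile(u[m],[2,50]).round(1),'v',v[m].mean().round(1))
T=dict(np.load('top0.npz'));W1=dict(np.load('w1.npz'));W2=dict(np.load('w2.npz'))
for n,d in(('T',T),('W2',W2)): ramps(d,(591.5,342.7),-.265,n+' spare');ramps(d,(446,199.7),-.015,n+' tube');ramps(d,(448.4,47.5),.08,n+' coil')
for n,d in(('T',T),('W1',W1)): ramps(d,(462.9,-110.6),-.0925,n+' car')
ramps(W1,(448.4,47.5),.08,'W1 coil')
```

```text
T spare
   46 u 28.3 63.6 v 23.1 vfit [1.6000e-02 2.2446e+01]
   44 u -63.8 -28.2 v 22.9 vfit [9.0000e-03 2.3367e+01]
   45 u 28.1 64.0 v -24.7 vfit [ 8.0000e-03 -2.4951e+01]
   50 u -64.2 -28.4 v -25.3 vfit [-1.4000e-02 -2.5474e+01]
  buf u [69.7 72.8] v -2.0
T tube
   47 u 30.2 65.1 v 24.1 vfit [-0.052 26.539]
   50 u -62.0 -28.6 v 24.0 vfit [-1.0000e-02  2.3869e+01]
   50 u 30.3 65.2 v -23.7 vfit [  0.035 -25.399]
   49 u -61.8 -28.4 v -23.3 vfit [ 1.7000e-02 -2.2596e+01]
  buf u [71.  73.7] v -0.1
T coil
   37 u 28.2 63.2 v 22.9 vfit [1.7000e-02 2.2417e+01]
   32 u -62.3 -28.6 v 22.2 vfit [1.7000e-02 2.3079e+01]
   48 u 28.4 62.3 v -24.8 vfit [ 3.000e-03 -2.488e+01]
   54 u -62.3 -28.4 v -24.9 vfit [ 2.2000e-02 -2.3916e+01]
  buf u [70.2 73. ] v -2.8
W2 spare
   244 u 28.3 64.0 v 23.5 vfit [6.0000e-03 2.3371e+01]
   202 u -63.5 -28.1 v 23.5 vfit [-4.0000e-03  2.3504e+01]
   190 u 28.5 64.0 v -23.7 vfit [ -0.023 -22.486]
   173 u -63.8 -27.6 v -23.6 vfit [ 8.0000e-03 -2.3136e+01]
  buf u [70.2 73.1] v 0.3
W2 tube
   161 u 29.6 65.3 v 25.5 vfit [4.00e-03 2.52e+01]
   133 u -62.6 -2
[... 375 characters left out ...]
ar
   45 u 29.3 65.1 v 24.3 vfit [-0.052 26.341]
   46 u -62.7 -26.9 v 23.5 vfit [-1.8000e-02  2.2643e+01]
   44 u 30.6 65.6 v -23.3 vfit [ 1.40e-02 -2.41e+01]
   51 u -61.6 -27.7 v -23.8 vfit [  0.028 -22.816]
  buf u [68.9 83.6] v 1.4
W1 car
   189 u 30.4 65.8 v 24.5 vfit [-1.0000e-03  2.4448e+01]
   161 u -62.3 -26.3 v 24.4 vfit [1.0000e-02 2.4779e+01]
   178 u 30.1 66.0 v -22.7 vfit [-4.0000e-03 -2.2632e+01]
   140 u -61.9 -26.3 v -22.7 vfit [-2.0000e-03 -2.2831e+01]
  buf u [70.3 70.7] v 7.8
W1 coil
   66 u 52.9 64.3 v 22.8 vfit [ 0.026 21.407]
   178 u 29.3 64.5 v -25.3 vfit [ 2.2000e-02 -2.6149e+01]
   145 u -62.9 -27.1 v -25.5 vfit [-2.0000e-03 -2.5162e+01]
  buf u [71.1 74.5] v -0.9
```

Poses agree to about 1.5 mm across views. First move: carrier to the spare siding. I'll go above the carrier with the fingers part closed.

pendant(
  rows=[
    {"dx":-18, "dy":16, "dz":50, "rz":0.02},
    {"dx":-18, "dy":16, "dz":50},
    {"dx":-18, "dy":16, "dz":50},
    {},
  ],
  finger_gap=0.55,
)

```text
time_s: 3.25
eef_pos: [444.1, 196.1, 78.8]
orientation: [3.139, -0.028, -0.009]
contact_force: [0.9, -0.5, 1.5]
gripper_width: 0.548
gripper_force: 0.0
```

pendant(
  rows=[
    {"dx":2.5, "dy":-4, "dz":20},
    {"dz":30},
    {"dz":14},
    {},
  ],
)

```text
time_s: 3.75
eef_pos: [449.3, 202.2, 17.7]
orientation: [3.141, -0.027, -0.0]
contact_force: [0.1, -0.0, 0.4]
gripper_width: 0.548
gripper_force: 0.0
```

pendant(
  rows=[
    {},
    {},
    {},
  ],
  finger_gap=0.2,
)

```text
time_s: 4.12
eef_pos: [449.8, 202.7, 18.7]
orientation: [-3.141, 0.027, -0.004]
contact_force: [-0.4, 0.2, 6.5]
gripper_width: 0.331
gripper_force: 59.7
```

Gripped (28 mm). Lifting and carrying it to above the spare siding.

pendant(
  rows=[
    {"dz":-15},
    {"dz":-45},
    {"dx":28, "dy":-29},
    {"dx":38, "dy":-38},
    {"dx":38, "dy":-38},
    {"dx":38, "dy":-38},
    {"rz":0.124},
    {"rz":0.124},
    {},
    {},
  ],
)

```text
time_s: 5.38
eef_pos: [593.4, 343.0, 78.1]
orientation: [-3.114, 0.411, -0.001]
contact_force: [-0.6, 0.1, -0.5]
gripper_width: 0.326
gripper_force: 59.3
```

Run:
```python
from h import *
d=wrist();save(d['pixels'],'w3');np.savez('w3.npz',**d);s=env.state();print(s['eef_pos'],s['orientation'],s['gripper_width'])
```

```text
[593.37997807 342.92752196  77.94094432] [-3.11420223e+00  4.11825494e-01 -6.41958577e-04] 0.3296512658216673
```

View pics/w3.png

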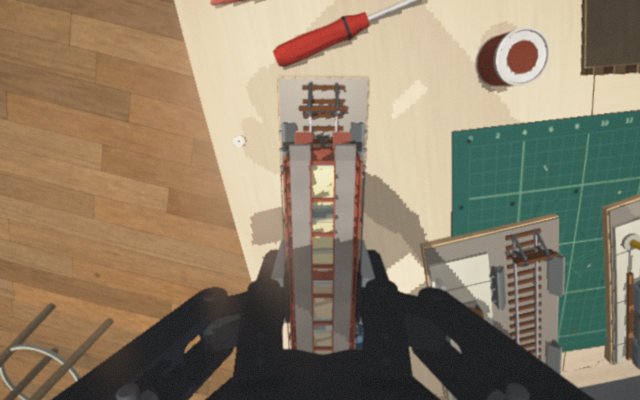

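The carrier hangs centred over the spare track: track centre is about column 324, wagon about 323, buffers ahead at row 140. Lowering and releasing.

pendant(
  rows=[
    {"dz":30},
    {"dz":24},
    {"dz":6},
    {},
  ],
)

```text
time_s: 5.92
eef_pos: [593.5, 343.1, 18.5]
orientation: [-3.114, 0.413, -0.001]
contact_force: [-4.1, -0.5, 4.4]
gripper_width: 0.328
gripper_force: 60.8
```

pendant(
  rows=[
    {},
    {},
  ],
  finger_gap=0.55,
)

```text
time_s: 6.18
eef_pos: [593.4, 343.0, 17.5]
orientation: [-3.114, 0.414, -0.0]
contact_force: [-0.8, 0.0, -0.5]
gripper_width: 0.548
gripper_force: 0.0
```

pendant(
  rows=[
    {"dz":-40},
    {"dz":-50},
    {"dz":-20},
    {},
  ],
)

```text
time_s: 6.68
eef_pos: [593.7, 343.1, 128.3]
orientation: [-3.113, 0.415, -0.003]
contact_force: [-0.1, 0.4, -1.4]
gripper_width: 0.546
gripper_force: 0.0
```

Run:
```python
from h import *
d=wrist();save(d['pixels'],'w4');np.savez('w4.npz',**d)
```

```text
(no output)
```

View pics/w4.png

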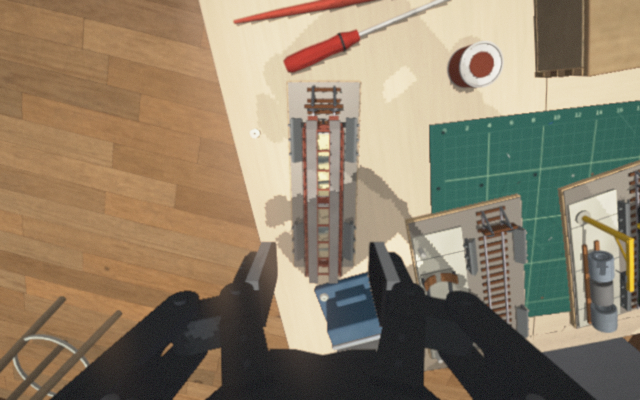

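The carrier sits on the spare rails, close to its buffers (row 118), tin and tool undisturbed. Next: the tube wagon.

pendant(
  rows=[
    {"rz":-0.175},
    {"rz":-0.174},
    {"dx":-28.4, "dy":46.8, "dz":5},
    {"dx":-28.4, "dy":46.8, "dz":5},
    {"dx":-28.4, "dy":46.8, "dz":5},
    {"dx":-28.4, "dy":46.8, "dz":5},
    {"dx":-28.4, "dy":46.8, "dz":5},
    {"dx":-28.4, "dy":46.8, "dz":5},
    {},
    {},
  ],
)

```text
time_s: 7.98
eef_pos: [446.9, 49.0, 96.5]
orientation: [-3.139, -0.131, 0.002]
contact_force: [1.3, -0.2, -0.1]
gripper_width: 0.55
gripper_force: 0.0
```

pendant(
  rows=[
    {"dx":1.5, "dz":25},
    {"dz":30},
    {"dz":15},
    {},
  ],
)

```text
time_s: 8.48
eef_pos: [448.2, 49.5, 26.5]
orientation: [-3.139, -0.133, 0.003]
contact_force: [-0.4, -0.1, 0.3]
gripper_width: 0.549
gripper_force: 0.0
```

pendant(
  rows=[
    {},
    {},
    {},
  ],
  finger_gap=0.25,
)

```text
time_s: 8.85
eef_pos: [449.0, 49.1, 28.0]
orientation: [-3.139, -0.132, -0.002]
contact_force: [-1.2, 0.3, 5.8]
gripper_width: 0.401
gripper_force: 60.2
```

pendant(
  rows=[
    {"dz":-20},
    {"dz":-55},
    {"rz":0.1},
    {"dx":-0.8, "dy":-40},
    {"dx":-0.8, "dy":-57},
    {"dx":-0.8, "dy":-57},
    {},
    {},
  ],
)

```text
time_s: 9.85
eef_pos: [448.5, 202.8, 102.2]
orientation: [3.141, -0.025, -0.0]
contact_force: [-0.3, 0.3, -1.2]
gripper_width: 0.395
gripper_force: 60.1
```

Run:
```python
from h import *
d=wrist();save(d['pixels'],'w5');np.savez('w5.npz',**d)
s=env.state();print(s['eef_pos'],s['orientation'],s['gripper_width'])
```

```text
[448.5985128  202.31536368 102.29447989] [ 3.14128406e+00 -2.63279585e-02 -2.73274868e-04] 0.39239997755340517
```

View pics/w5.png

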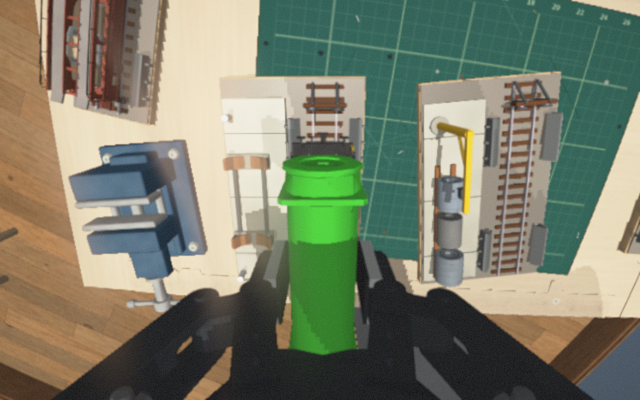

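The tube wagon hangs centred over the tube siding (track at column 325, tube at 322), saddles clear at left. Lowering it.

pendant(
  rows=[
    {"dx":0.5, "dz":40},
    {"dz":24},
    {"dz":11},
    {},
  ],
)

```text
time_s: 10.4
eef_pos: [449.6, 202.2, 27.7]
orientation: [3.141, -0.028, 0.001]
contact_force: [-0.1, -0.8, -1.0]
gripper_width: 0.393
gripper_force: 62.9
```

pendant(
  rows=[
    {},
    {},
  ],
  finger_gap=0.55,
)

```text
time_s: 10.65
eef_pos: [449.4, 202.9, 27.7]
orientation: [-3.141, 0.026, -0.001]
contact_force: [-0.2, -0.0, 0.4]
gripper_width: 0.548
gripper_force: 0.0
```

pendant(
  rows=[
    {"dz":-40},
    {"dz":-60},
    {"dz":-30},
    {},
  ],
)

```text
time_s: 11.15
eef_pos: [450.0, 203.3, 159.7]
orientation: [-3.14, 0.025, -0.007]
contact_force: [0.1, 0.1, -0.4]
gripper_width: 0.551
gripper_force: 0.0
```

Run:
```python
from h import *
d=wrist();save(d['pixels'],'w6');np.savez('w6.npz',**d)
X=pts(d);u=X[...,0]-447.4;v=X[...,1]-200.3
m=(u>-90)&(u<68)&(abs(v)<17)&(X[...,2]>45)&(X[...,2]<70);print('tube u',np.percentile(u[m],[1,99]).round(1),v[m].mean().round(1),np.percentile(X[...,2][m],99))
```

```text
tube u [-52.2  55. ] 1.5 62.02757783155548
```

View pics/w6.png

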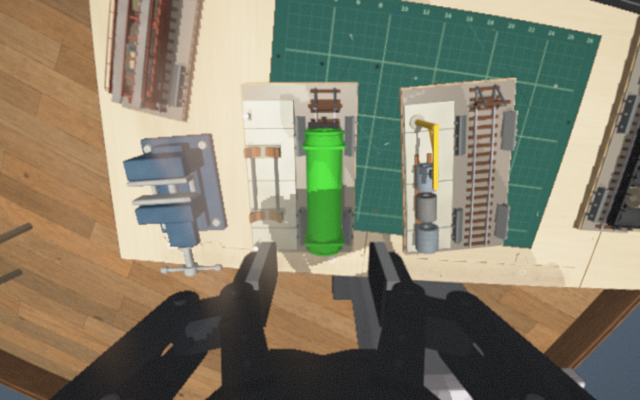

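The tube wagon is in place (centre +1.4 mm, correct height). Next: the coil wagon.

pendant(
  rows=[
    {"rz":0.077},
    {"dx":7.1, "dy":51.7},
    {"dx":7.1, "dy":51.7, "dz":15},
    {"dx":7.1, "dy":51.7, "dz":15},
    {"dx":7.1, "dy":51.7, "dz":15},
    {"dx":7.1, "dy":51.7, "dz":15},
    {"dx":7.1, "dy":51.7, "dz":15},
    {},
    {},
  ],
)

```text
time_s: 12.32
eef_pos: [462.2, -109.4, 81.5]
orientation: [-3.138, 0.147, 0.003]
contact_force: [-0.3, 0.7, 0.2]
gripper_width: 0.549
gripper_force: 0.0
```

pendant(
  rows=[
    {"dx":1, "dz":25},
    {"dz":28},
    {"dz":15},
    {},
  ],
)

```text
time_s: 12.82
eef_pos: [463.4, -109.1, 13.8]
orientation: [-3.138, 0.145, 0.002]
contact_force: [-0.3, -0.1, 0.2]
gripper_width: 0.548
gripper_force: 0.0
```

pendant(
  rows=[
    {},
    {},
    {},
  ],
  finger_gap=0.25,
)

```text
time_s: 13.2
eef_pos: [464.3, -109.9, 15.3]
orientation: [3.138, -0.146, 0.003]
contact_force: [-1.3, 3.0, 8.0]
gripper_width: 0.351
gripper_force: 60.4
```

pendant(
  rows=[
    {"dz":-10},
    {"dz":-25},
    {"dz":-25},
    {"rz":-0.09},
    {"rz":-0.087},
    {"dy":-30},
    {"dy":-50},
    {"dy":-50},
    {"dy":-30},
    {},
    {},
  ],
)

```text
time_s: 14.58
eef_pos: [450.4, 49.2, 74.7]
orientation: [3.139, 0.132, 0.001]
contact_force: [0.8, -1.0, -0.1]
gripper_width: 0.359
gripper_force: 59.6
```

Run:
```python
from h import *
d=wrist();save(d['pixels'],'w7');np.savez('w7.npz',**d)
s=env.state();print(s['eef_pos'],s['orientation'],s['gripper_width'])
```

```text
[450.44383531  48.94434597  74.62635332] [3.13881129e+00 1.30583000e-01 6.46898125e-04] 0.3573806181727746
```

View pics/w7.png

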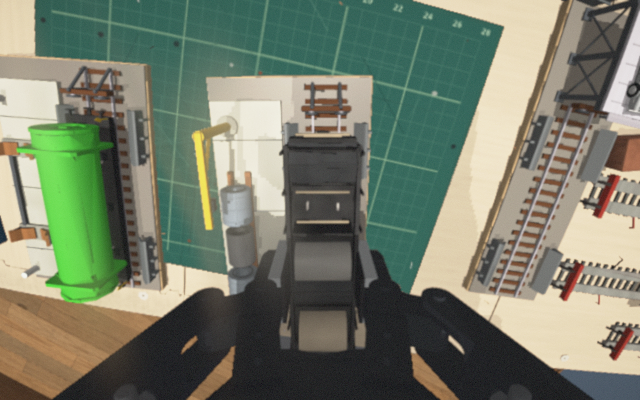

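The coil wagon hangs level and centred over the coil siding track (column 325), with coils and crane clear to the left. Lowering.

pendant(
  rows=[
    {"dx":0.5, "dz":30},
    {"dz":20},
    {"dz":8},
    {"dz":1.5},
    {},
  ],
)

```text
time_s: 15.25
eef_pos: [451.2, 49.1, 15.4]
orientation: [3.139, 0.13, 0.001]
contact_force: [0.3, 0.1, -1.4]
gripper_width: 0.355
gripper_force: 59.6
```

pendant(
  rows=[
    {},
    {},
  ],
  finger_gap=0.55,
)

```text
time_s: 15.5
eef_pos: [451.0, 49.5, 15.0]
orientation: [3.139, 0.131, 0.001]
contact_force: [0.1, -0.0, 0.9]
gripper_width: 0.55
gripper_force: 0.0
```

pendant(
  rows=[
    {"dz":-30},
    {"dz":-60},
    {"dz":-50},
    {},
  ],
)

```text
time_s: 16.0
eef_pos: [452.3, 49.6, 158.3]
orientation: [3.139, 0.132, 0.011]
contact_force: [0.4, -0.0, -1.5]
gripper_width: 0.549
gripper_force: 0.0
```

Run:
```python
from h import *
d=wrist();save(d['pixels'],'w8');np.savez('w8.npz',**d)
X=pts(d);dx=X[...,0]-449;dy=X[...,1]-47.5;c,s=np.cos(.085),np.sin(.085);u=c*dx+s*dy;v=-s*dx+c*dy
m=(u>-90)&(u<69)&(abs(v)<16)&(X[...,2]>24.5)&(X[...,2]<70);print('coil u',np.percentile(u[m],[1,99]).round(1),v[m].mean().round(1),np.percentile(X[...,2][m],[10,50,99]))
```

```text
coil u [-59.3  66.2] 0.4 [26.15721158 32.97439152 45.90472226]
```

View pics/w8.png

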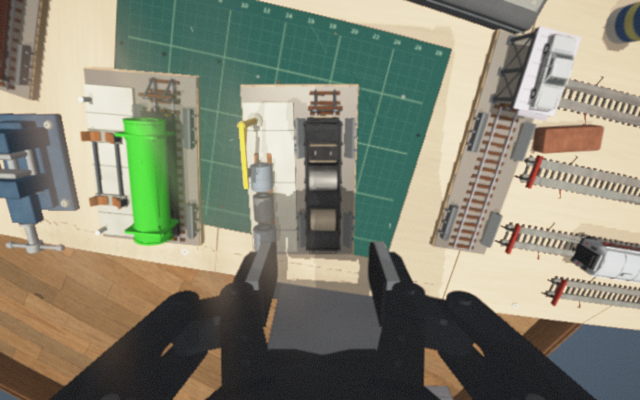

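The coil wagon is in place beside the coils (columns 305–342, front at row 118), height right. Next: the carrier from the spare siding.

pendant(
  rows=[
    {"rz":0.1745},
    {"rz":0.1745},
    {"dx":9.5, "dy":-53.4},
    {"dx":9.5, "dy":-53.4, "dz":14},
    {"dx":9.5, "dy":-53.4, "dz":14},
    {"dx":9.5, "dy":-53.4, "dz":14},
    {"dx":9.5, "dy":-53.4, "dz":14},
    {"dx":9.5, "dy":-53.4, "dz":14},
    {},
    {},
  ],
)

```text
time_s: 17.3
eef_pos: [589.2, 343.2, 83.2]
orientation: [3.113, -0.415, -0.003]
contact_force: [-0.4, -0.2, -0.3]
gripper_width: 0.548
gripper_force: 0.0
```

pendant(
  rows=[
    {"dx":1.7, "dy":-1, "dz":25},
    {"dz":27},
    {"dz":14},
    {},
  ],
)

```text
time_s: 17.8
eef_pos: [591.5, 343.6, 18.5]
orientation: [3.113, -0.416, -0.001]
contact_force: [-0.7, 0.0, 0.7]
gripper_width: 0.548
gripper_force: 0.0
```

pendant(
  rows=[
    {},
    {},
    {},
  ],
  finger_gap=0.2,
)

```text
time_s: 18.18
eef_pos: [592.3, 344.6, 20.4]
orientation: [-3.113, 0.415, -0.003]
contact_force: [-0.5, -2.2, 6.6]
gripper_width: 0.329
gripper_force: 59.9
```

pendant(
  rows=[
    {"dz":-20},
    {"dz":-60},
    {"rz":-0.086},
    {"rz":-0.086},
    {"dx":-8.4, "dy":46.4},
    {"dx":-8.4, "dy":46.4},
    {"dx":-8.4, "dy":46.4},
    {"dx":-8.4, "dy":46.4},
    {"dx":-8.4, "dy":46.4},
    {"dx":-8.4, "dy":46.4},
    {"dx":-8.4, "dy":46.4},
    {"dx":-8.4, "dy":46.4},
    {"dx":-8.4, "dy":46.4},
    {"dx":-8.4, "dy":46.4},
    {},
    {},
  ],
)

```text
time_s: 20.18
eef_pos: [465.2, -109.6, 99.6]
orientation: [3.138, -0.147, 0.002]
contact_force: [0.3, -0.7, -0.9]
gripper_width: 0.327
gripper_force: 59.5
```

Run:
```python
from h import *
d=wrist();save(d['pixels'],'w9');np.savez('w9.npz',**d)
s=env.state();print(s['eef_pos'],s['orientation'],s['gripper_width'])
```

```text
[ 465.23264888 -109.15691227   99.39873771] [ 3.13812579e+00 -1.45304021e-01  1.38231176e-03] 0.3261166239978588
```

View pics/w9.png

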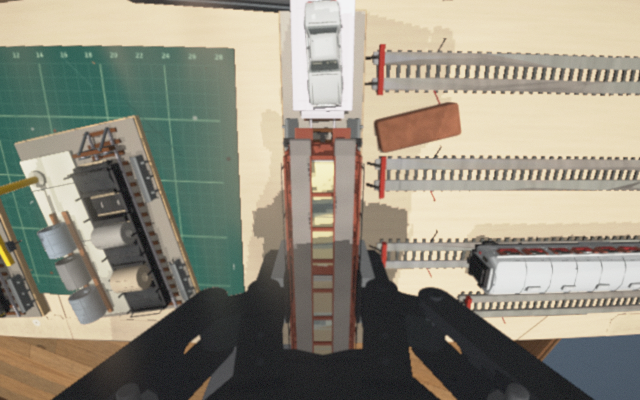

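The carrier hangs centred behind the stage; stage edge near row 120, car at (324,60), in line with the wagon. I'll check the front clearance and the car pose.

Run:
```python
from h import *
d=dict(np.load('w9.npz'));X=pts(d);dx=X[...,0]-464.2;dy=X[...,1]+110.5;c,s=np.cos(-.093),np.sin(-.093);u=c*dx+s*dy;v=-s*dx+c*dy
z=X[...,2]
m=(abs(v)<14)&(z>90)&(z<150)&(u>0)&(u<90);print('wagon front',np.percentile(u[m],[99,99.8]),'max z',np.percentile(z[m],99),'v',np.median(v[m]))
m=(abs(v)<22)&(z>47)&(z<52)&(u>50)&(u<145);print('stage u',np.percentile(u[m],[.5,99.5]),'v',np.percentile(v[m],[1,99]))
m=(abs(v)<17)&(z>54)&(z<70)&(u>70)&(u<145);P=np.c_[u[m],v[m]];print('car',np.percentile(P,[1,99],0).round(1),cv2.minAreaRect(P.astype(np.float32)),np.polyfit(P[:,0],P[:,1],1))
```

```text
wagon front [66.17441971 67.12412409] max z 135.07803681708106 v -0.7095623661531325
stage u [ 67.67551695 131.66748891] v [-16.98038793  18.6575037 ]
car [[ 75.6 -10.2]
 [128.7  10.1]] ((102.1883316040039, -0.2774362564086914), (55.81106185913086, 21.018741607666016), 2.6559104919433594) [ 0.04866524 -4.98573778]
```

pendant(
  rows=[
    {"dx":-1.5, "dy":-0.7, "dz":20},
    {"dz":30},
    {"dz":20},
    {"dz":8},
    {"dz":1.5},
    {},
  ],
)

```text
time_s: 20.98
eef_pos: [464.0, -108.4, 20.0]
orientation: [3.138, -0.145, 0.002]
contact_force: [-1.0, 1.7, 2.4]
gripper_width: 0.326
gripper_force: 60.4
```

pendant(
  rows=[
    {},
    {},
  ],
  finger_gap=0.55,
)

```text
time_s: 21.22
eef_pos: [463.6, -108.9, 19.5]
orientation: [3.138, -0.146, 0.001]
contact_force: [-0.1, -0.1, -0.2]
gripper_width: 0.554
gripper_force: 0.0
```

pendant(
  rows=[
    {"dz":-30},
    {"dz":-60},
    {"dz":-50},
    {},
    {},
  ],
)

```text
time_s: 21.85
eef_pos: [463.1, -108.8, 158.7]
orientation: [-3.138, 0.146, 0.001]
contact_force: [-1.1, -0.1, -0.2]
gripper_width: 0.548
gripper_force: 0.0
```

Run:
```python
from h import *
d=wrist();save(d['pixels'],'w10');np.savez('w10.npz',**d)
X=pts(d);dx=X[...,0]-464.2;dy=X[...,1]+110.5;c,s=np.cos(-.093),np.sin(-.093);u=c*dx+s*dy;v=-s*dx+c*dy
z=X[...,2]
m=(abs(v)<14)&(z>46)&(z<60)&(u>-90)&(u<66);P=np.c_[u[m],v[m]];print('deck',np.percentile(P,[.5,99.5],0).round(1),np.median(z[m]),np.polyfit(P[:,0],P[:,1],1))
m=(abs(v)<22)&(z>47)&(z<52)&(u>69)&(u<145);print('stage u',np.percentile(u[m],[.5,99.5]),'v',np.percentile(v[m],[1,99]))
m=(abs(v)<17)&(z>54)&(z<70)&(u>70)&(u<145);P=np.c_[u[m],v[m]];print('car',np.percentile(P,[1,99],0).round(1),cv2.minAreaRect(P.astype(np.float32)))
```

```text
deck [[-67.2 -13.2]
 [ 63.7  13.8]] 50.044933786056966 [0.00671877 0.45522591]
stage u [ 69.69276794 133.46289431] v [-17.12836934  18.68037642]
car [[ 75.9 -10.2]
 [128.3  10.3]] ((102.28941345214844, -0.02540111541748047), (55.329010009765625, 20.67219352722168), 3.1777522563934326)
```

View pics/w10.png

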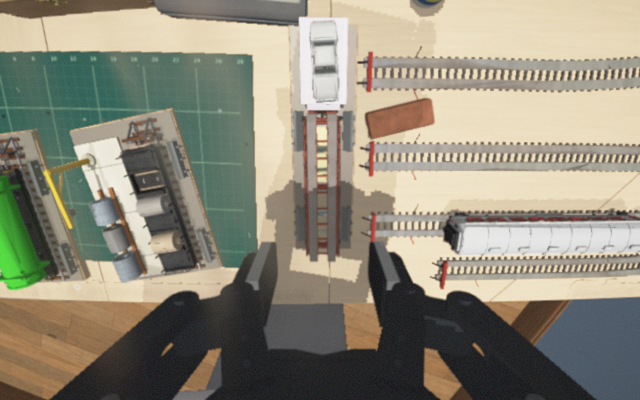

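The carrier stands on the rails about 4 mm short of the buffers, deck at 50 mm. Now the car, opening to 0.45.

pendant(
  rows=[
    {"rz":-0.053},
    {"dx":34.5, "dy":2, "dz":23},
    {"dx":34.5, "dy":2, "dz":23},
    {"dx":34.5, "dy":2, "dz":23},
    {},
    {},
  ],
  finger_gap=0.45,
)

```text
time_s: 22.65
eef_pos: [565.8, -119.0, 89.5]
orientation: [-3.14, 0.063, 0.003]
contact_force: [-1.1, -0.3, 0.5]
gripper_width: 0.456
gripper_force: 0.0
```

Run:
```python
from h import *
d=wrist();np.savez('w11.npz',**d)
X=pts(d);z=X[...,2];m=(z>54)&(z<70)&(abs(X[...,0]-566)<45)&(abs(X[...,1]+120)<16)
P=X[m][:,:2];print(len(P),cv2.minAreaRect(P.astype(np.float32)),np.percentile(P,[1,99],0),d['pt'],d['Rt'][:2,0])
save(d['pixels'],'w11')
```

```text
2538 ((566.3473510742188, -120.20043182373047), (21.15947914123535, 55.891902923583984), 87.26786804199219) [[ 539.85713031 -130.17680492]
 [ 593.07760186 -110.32649992]] [ 565.8393497  -118.96283261   89.48375111] [ 0.99919011 -0.04019712]
```

View pics/w11.png

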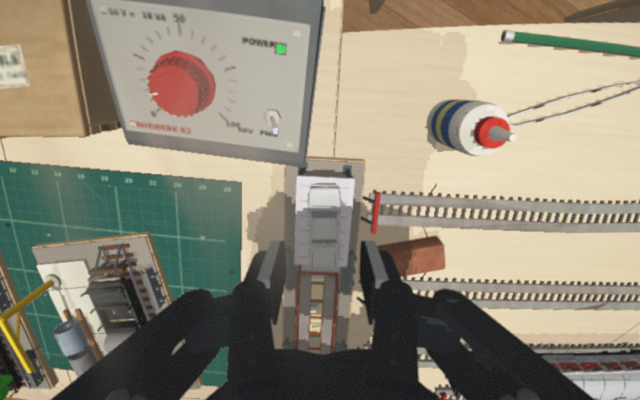

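The car is at columns 303–347, centred between the fingers; the box edge (row 165) and the bottle (470,125) are clear. Descending and gripping.

pendant(
  rows=[
    {"dx":0.5, "dy":0.5, "dz":20, "rz":0.005},
    {"dz":14},
    {"dz":4.5},
    {},
  ],
)

```text
time_s: 23.2
eef_pos: [567.0, -119.7, 52.0]
orientation: [3.141, -0.071, 0.0]
contact_force: [1.1, 0.2, 0.3]
gripper_width: 0.45
gripper_force: 0.0
```

pendant(
  rows=[
    {},
    {},
    {},
  ],
  finger_gap=0.1,
)

```text
time_s: 23.58
eef_pos: [567.5, -119.8, 52.7]
orientation: [3.14, -0.071, 0.002]
contact_force: [-1.2, 0.6, 6.4]
gripper_width: 0.203
gripper_force: 59.4
```

pendant(
  rows=[
    {"dz":-10},
    {"dz":-20},
    {"dx":-25, "dy":-2.1},
    {"dx":-40, "dy":-2.1},
    {"dx":-39, "dy":-2.1, "rz":0.045},
    {},
    {},
  ],
)

```text
time_s: 24.45
eef_pos: [464.3, -108.9, 82.5]
orientation: [3.138, -0.141, 0.002]
contact_force: [-0.2, -0.5, 0.9]
gripper_width: 0.202
gripper_force: 58.7
```

Run:
```python
from h import *
d=wrist();np.savez('w12.npz',**d)
s=env.state();print(s['eef_pos'],s['orientation'],s['gripper_width'])
X=pts(d);dx=X[...,0]-464.2;dy=X[...,1]+110.5;c,s=np.cos(-.093),np.sin(-.093);u=c*dx+s*dy;v=-s*dx+c*dy
z=X[...,2]
m=(abs(v)<14)&(z>46)&(z<60)&(u>30)&(u<66);print('deck',np.percentile(u[m],99.5),np.percentile(v[m],[1,99]))
m=(abs(v)<17)&(z>84)&(z<105)&(u>-40)&(u<60);P=np.c_[u[m],v[m]];print('car',np.percentile(P,[1,99],0).round(1),z[m].max())
save(d['pixels'],'w12')
```

```text
[ 464.36841365 -108.85496441   82.29886853] [ 3.13810827e+00 -1.41114317e-01  1.88255122e-03] 0.20211952969718355
deck 64.2632204882388 [-12.7644417   13.77820765]
car [[-26.9 -15.7]
 [ 25.8  15.7]] 104.98217660117352
```

View pics/w12.png

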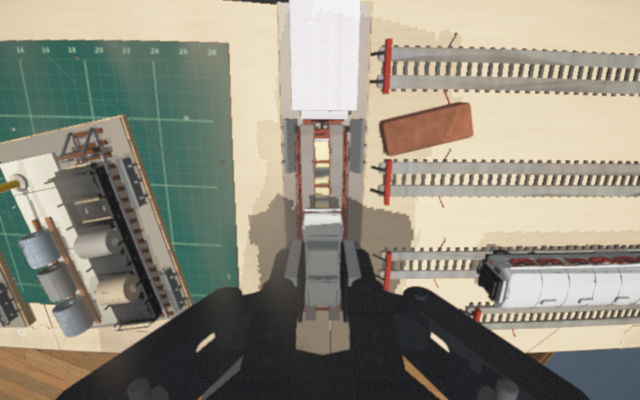

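The car hangs over the deck, centred between the railings (columns 303–345). Lowering and releasing.

pendant(
  rows=[
    {"dz":15},
    {"dz":10},
    {"dz":4.5},
    {},
    {},
  ],
)

```text
time_s: 25.12
eef_pos: [463.3, -108.6, 52.8]
orientation: [-3.138, 0.141, 0.002]
contact_force: [-10.8, 2.8, 21.3]
gripper_width: 0.21
gripper_force: 61.2
```

pendant(
  rows=[
    {},
    {},
  ],
  finger_gap=0.4,
)

```text
time_s: 25.38
eef_pos: [463.4, -108.6, 51.8]
orientation: [-3.138, 0.142, 0.001]
contact_force: [-0.1, -0.3, -0.4]
gripper_width: 0.401
gripper_force: 0.0
```

pendant(
  rows=[
    {"dz":-15},
    {"dz":-50},
    {"dz":-60},
    {},
    {},
  ],
)

```text
time_s: 26.0
eef_pos: [463.3, -108.6, 177.5]
orientation: [3.138, -0.142, 0.0]
contact_force: [1.0, -0.2, -0.7]
gripper_width: 0.403
gripper_force: 0.0
```

Run:
```python
from h import *
d=wrist();np.savez('w13.npz',**d);save(d['pixels'],'w13')
X=pts(d);dx=X[...,0]-464.2;dy=X[...,1]+110.5;c,s=np.cos(-.093),np.sin(-.093);u=c*dx+s*dy;v=-s*dx+c*dy
z=X[...,2]
m=(abs(v)<17)&(z>57)&(z<75)&(u>-60)&(u<60);P=np.c_[u[m],v[m]];print('car',np.percentile(P,[1,99],0).round(1),z[m].max(),cv2.minAreaRect(P.astype(np.float32)))
m=(abs(v)<14)&(z>46)&(z<75)&(u>-90)&(u<66);print('deck',np.percentile(np.c_[u[m],v[m]],[.5,99.5],0).round(1))
t=env.get_image('top');X=pts(t)
for n,a,b in(('tin',(640,680),(180,220)),('glue',(590,640),(-230,-180))):
    k=(X[...,0]>a[0])&(X[...,0]<a[1])&(X[...,1]>b[0])&(X[...,1]<b[1])&(X[...,2]>12);print(n,X[k].mean(0).round(1),X[k][:,2].max().round(0))
T=dict(np.load('top0.npz'));X=pts(T)
for n,a,b in(('tin',(640,680),(180,220)),('glue',(590,640),(-230,-180))):
    k=(X[...,0]>a[0])&(X[...,0]<a[1])&(X[...,1]>b[0])&(X[...,1]<b[1])&(X[...,2]>12);print(n,X[k].mean(0).round(1),X[k][:,2].max().round(0))
```

```text
car [[-27.8  -7.8]
 [ 23.7  11. ]] 66.61401929832692 ((-16.8178653717041, 2.570770263671875), (21.659988403320312, 83.46305084228516), 86.1684341430664)
deck [[-66.6 -13.2]
 [ 63.9  13.7]]
tin [659.6 199.9  26.5] 32.0
glue [ 620.2 -209.2   58. ] 86.0
tin [659.7 199.9  26.6] 33.0
glue [ 618.2 -207.9   50.4] 84.0
```

View pics/w13.png

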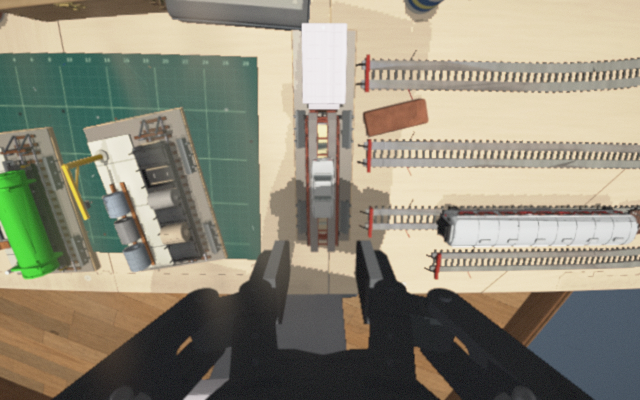

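The car stands lengthwise mid-deck (322,190), within about 1.3 mm of the centre line. The carrier has not shifted, the tin reads unchanged, and the bottle is upright in place. Handing in.

```bash
python3 -c "
from workcell import env
print(env.close_job())"
```

```text
the job is handed in; nothing more can be done
None
```

The job is handed in at about 26 s: by the camera checks all three wagons stand on their rails about 3–4 mm from the buffers, the car is lengthwise on the middle of the carrier's upper deck, and the bottle and tin were never touched.

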